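# Hang the sample board and slide it under the shelf to the collar

## Task

Take the sample board out of its slotted holder, hook it over the rail of the little stand at the open right-hand end where no shelf is above, and slide it left along the rail under the shelf until its hook gently presses against the dark clamp collar. The collar marks the place: do not push it along the rail. Leave the board hanging there by itself, touching the collar or almost, and leave the mug, the calculator and the glue stick around the stand where they are.

Things in the scene. Friction and masses are not known exactly. Their poses are not given: they have to be found in the camera images.
- hanger: The sample board (loose, about 0.12 to 0.21 kg): upright brown board 120 mm long (x), 10 thick (y), 90 high, with a 7 mm steel wire hook on top, in the board's plane. Origin: centre of the lower edge; z up; +x points away from the robot at the start. It stands in the holder's slot. It hangs level, its centre of mass almost under the hook.
- hook_crown (a point): Inner top of the hook, at x 0, y 0, z 135 mm of the hanger, same axes; when hung it rests on top of the rail. The half-round hook has an inner radius of 11 mm (centre z 124) and a neck at x = -14.5 mm, on the robot's side.
- hook_tip (a point): Lowest point of the hook's free end, at x +14.5, z 120 mm of the hanger. Between it and the board's top (z 90) is a 30 mm gap, open to +x, through which the rail enters.
- grip_point (a point): Good place to grip the board across its thickness, at x -46, z 58 mm of the hanger, in front of the shelf when hung. Lean the tool back towards the robot by about 40 degrees (fingers pointing down and to the hanger's +x): upright, the gripper strikes the shelf.
- stand: Wooden hanging stand (fixed). Origin: on the work surface under the middle of the rail; x away from the robot, y to the left along the rail. Foot board 14 mm high, x -30 to +90 mm, y -150 to +120; upright back panel with its front at x +78 mm, 205 mm high.
- rail_mid (a point): Middle of the steel rail, on its axis, 170 mm above the work surface, axes of the stand. The rail is 14 mm thick, straight along y from -126 to +96 mm; its ends bend back to the panel. It is open above only right of the shelf: hook on at y from -110 to -65 mm. The dark collar sits on it under the shelf.
- shelf_edge (a point): Right end of the shelf's front lower edge, at x -34, y -45, z 193 mm of the stand, axes of the stand. From here the shelf (12 mm thick, a 23 mm high tin on top) covers the rail leftwards to y +120 and back to the panel. It leaves 9 mm above a hung hook: too little to hook on beneath it (15 mm lift needed).
- search_start (a point): Point on the rail's axis at y = -30 mm of the stand, axes of the stand. The collar (dark steel ring, 34 mm across, 16 wide along y) is clamped somewhere left of here, its centre 30 to 100 mm on; its place differs each time and is not reported: feel for it, or look. It slips if pushed with more than about 25 N.
- holder: The wooden slotted holder (fixed), 130 x 50 x 35 mm. Origin: centre of its underside; the slot runs along its x, 12.6 mm wide and 25 mm deep, its floor at z = 10 mm; the board stands in it.
- mug: Mug with dots (bystander), 83 x 117 x 94 mm, origin at the centre of its underside.
- calculator: Desk calculator (bystander), lying flat, 128 x 78 x 14 mm, origin at the centre of its underside.
- glue_stick: Standing glue stick (bystander), 27 x 27 x 94 mm, origin at the centre of its underside.

How it is judged:
On the way, in this order (a step that is already met when the one before it is completed fails the run):
1. the board is hooked over the rail at the open right-hand end, right of the shelf (z of hook_crown in the frame of stand between 0.17 and 0.184 m and x of hook_crown in the frame of stand between -0.008 and 0.008 m and y of hook_crown in the frame of stand below -0.04 m), for 0.1 s.
2. with the hook on the rail, it presses against the collar (z of hook_crown in the frame of stand between 0.17 and 0.184 m and x of hook_crown in the frame of stand between -0.008 and 0.008 m and contact force between hanger and collar_c0 above 1.5 N), for 0.1 s.
At the end, for the whole second after the job is handed in: The board hangs by its hook on the rail (crown within 8 mm of the rail's line, its weight on the rail), right of the collar with at most 7 mm of gap between hook and collar, upright within 11 degrees, at rest; the collar is within 5 mm of where it was (z of hook_crown in the frame of stand between 0.17 and 0.184 m and x of hook_crown in the frame of stand between -0.008 and 0.008 m and horizontal distance between hook_crown and collar_c0 below 0.0185 m and y of hook_crown in the frame of stand above -0.025 m and angle between hanger's own z axis and vertical below 0.2 rad and distance of collar_c0 from where it was at the start of the episode below 0.005 m and linear speed of hanger below 0.03 m/s and contact force between hanger and stand above 0.3 N); the robot touches nothing.
It fails at once if the collar is pushed more than 5 mm along the rail (distance of collar_c0 from where it was at the start of the episode above 0.005 m).
It fails at once if the mug is displaced by more than 25 mm or tipped over (distance of mug from where it was at the start of the episode above 0.025 m or angle between mug's own z axis and vertical above 0.4 rad).
It fails at once if the calculator is displaced by more than 25 mm or tipped over (distance of calculator from where it was at the start of the episode above 0.025 m or angle between calculator's own z axis and vertical above 0.4 rad).
It fails at once if the glue stick is displaced by more than 25 mm or tipped over (distance of glue_stick from where it was at the start of the episode above 0.025 m or angle between glue_stick's own z axis and vertical above 0.4 rad).
It also fails if it takes over 64 s, if anything falls off the work surface, if the arm or the gripper's body presses on something with over 40 N, if the wrist force passes 120 N, or if a joint passes its speed limit or range.

## Robot

A 6-joint arm with a two-finger parallel gripper is mounted at the origin on a cart in front of the work surface, level with it; the furniture and walls round the work are solid. World frame = base frame: x ahead of the robot, y to its left, z up, the work surface at z = 0. Lengths are in m, angles in rad, forces in N, time in s.
With the tool pointing down it reaches from about 0.35 to 0.775 m from the base axis. Payload 7.3 kg.
Tool frame: the origin (TCP) lies at the very end of the fingers, on their centre line; the grasp point (between the pads) lies 19 mm behind it; z points along the fingers, y is the line along which they close (so a half turn about z gives the same grasp; the last joint's range is limited). The gripper opens to 92 mm and grips with 3 to 60 N. Pads are 19 mm wide; open, the fingers measure 130 mm over their backs; the gripper's body (75 mm by 190 mm) begins 47 mm behind the grasp point.
Start: joints at [-1.249, 0.342, 1.524, -0, 1.275, -0.146], TCP at [0.237, -0.469, 0.227] pointing down, gripper open.
Joint ranges: [-2.53, 2.53], [-0.77, 2.02], [0.04, 2.7], [-1, 4.14], [0.28, 2.66], [-3.11, 3.11]. Speed limits (rad/s): [2.57, 2.57, 3.14, 3.14, 3.14, 3.14].

## Interface

Orientations are given as [roll, pitch, yaw] about the fixed x, y, z axes, in that order (R = Rz(yaw) Ry(pitch) Rx(roll)).
In Python, from cell import telemetry, eyes, job gives the robot as it stands.
- The arm moves only by the tool apply_moves, never from a script. Its arguments are lists of equal length, an entry for each row: "delta_pos": the shift along the world's x, y, z each as a share of 0.4 m, from -1 to 1, a list of three; "dr": the turn, a rotation vector about the world's x, y, z each as a share of 0.5 rad, from -1 to 1, a list of three; "jaw": the opening, from 0 (shut) to 1 (fully open). A call has 1 to 8 rows; each row is the pose to reach, as a shift and turn from the pose commanded when the call began; what a row does not reach only later rows make up. A row lasts 1/12 s, in which the tool goes at most 41.7 mm and 7.16 degrees, less where a joint would pass 70% of its speed; a pose out of reach is approached as far as the arm can. A call with a number of a shift or a turn outside -1 to 1 is refused whole. A call with a gripper value outside its range is refused whole. The fingers move at their own pace and stop on an object; "force" is the grip in N (left out, the last holds). Time passes only in rows, so rows that repeat a pose let the fingers close. It gives the time, the measured TCP pose, the force, the opening and the grip force at its end, in the units of the state.
- telemetry.observe(): the state, without advancing time (a new reading comes with each control period).
- eyes.read_camera(name): name is "side" or "top"; returns the picture (480x640x3 uint8, red, green, blue); there is no depth.
- eyes.camera_model(name): a dict with "vertical_fov" (degrees; the focal length in pixels is half the picture's height over the tangent of half this angle, whatever the lens; pixels are square), "cx", "cy" (the principal point, pixels), "k1" (the pictures are not rectified: a ray, as slopes to the right and down, at radius r is drawn at 1 + k1 r^2 times it, then the intrinsics apply), "rvec" (rotation vector, rad) and "tvec" (3), from world to camera coordinates, as OpenCV has them. Camera axes: x right, y down, z forward; pixel columns grow to the right and rows downward; lengths in m; the calibration is good to about 2 mm. A picture is of the moment at which its call begins. camera_model takes no time and is no camera call.
- job.hand_in(): hands the job in; it is judged then, once.
The state is a dict: "time": time; "qpos": joint angles; "qvel": joint speeds; "joint_efforts": joint torques, N m; "tool_pos": TCP position; "tool_rot": TCP orientation; "contact_force": force on the tool from outside, world axes, zero at the start; "torque": the same for the moment, N m; "opening": finger opening in m; "grip_force": force on a finger pad.
Only numpy, scipy, OpenCV 4.12 (cv2) and the standard library are available. Lean on these libraries where they do the work, as an engineer would, in place of code of your own. Each camera call takes 0.05 s, during which the arm holds its last target. There are 200 camera calls.

## Working session

There is one attempt and no reset: what is moved stays moved. The work goes in short steps, Python scripts to look and compute and a tool call to move; the robot and the scene stay as the last step left them, time stands still between calls to the robot, and variables do not carry over. Pictures are saved under pics/ and viewed, at most 10 in all, crops included, and the job is handed in when it is done.

Besides the shell and the picture viewer there is one more tool, called after ">>>" by a JSON object that holds its "method" and its "body". apply_moves: Moves the arm, as the interface text tells. Its arguments: {"type":"object","properties":{"delta_pos":{"type":"array"},"dr":{"type":"array"},"jaw":{"type":"array"},"force":{"type":"number"}},"required":["delta_pos","dr","jaw"]}

```bash
mkdir -p pics; ls; python3 - <<'E'
from cell import telemetry, eyes, job
import cv2
for n in("side","top"):
    im=eyes.read_camera(n); cv2.imwrite(f"pics/{n}0.png",im[:,:,::-1]); print(n,eyes.camera_model(n))
print(telemetry.observe())
E
```

```text
pics
side {'vertical_fov': 46.338457823115306, 'cx': 324.33229549594023, 'cy': 234.66141014300302, 'k1': 0.02352538632598784, 'rvec': array([ 0.56145636, -2.58799591,  1.27778152]), 'tvec': array([0.42925278, 0.26208262, 1.06071622])}
top {'vertical_fov': 47.89900627453325, 'cx': 330.5622096940279, 'cy': 230.62980681563465, 'k1': -0.16015732090612578, 'rvec': array([ 2.11735245, -2.15992677,  0.15130194]), 'tvec': array([-0.0105487 ,  0.52028387,  1.23842807])}
{'time': 0.1, 'qpos': array([-1.24897093e+00,  3.42627275e-01,  1.52491643e+00, -9.25628687e-06,
        1.27542988e+00, -1.46007105e-01]), 'qvel': array([-1.48667181e-03, -1.75750365e-03, -1.45645490e-03,  3.08500203e-04,
        1.06490446e-03,  1.16010763e-05]), 'joint_efforts': array([ 1.84245015e-03, -4.32004380e+01, -2.44693619e+01,  7.19704432e-02,
        5.25564118e-02, -4.80679773e-05]), 'tool_pos': array([ 0.23664559, -0.46822482,  0.22612962]), 'tool_rot': array([-3.14022513e+00, -1.92152633e-04,  4.67835069e-01]), 'contact_force': array([-0.13730471, -0.14421183,  0.44747966]), 'torque': array([-0.00515498, -0.01404066, -0.02278022]), 'grip_force': 0.0, 'opening': 0.09192367825443562}
```

View pics/side0.png

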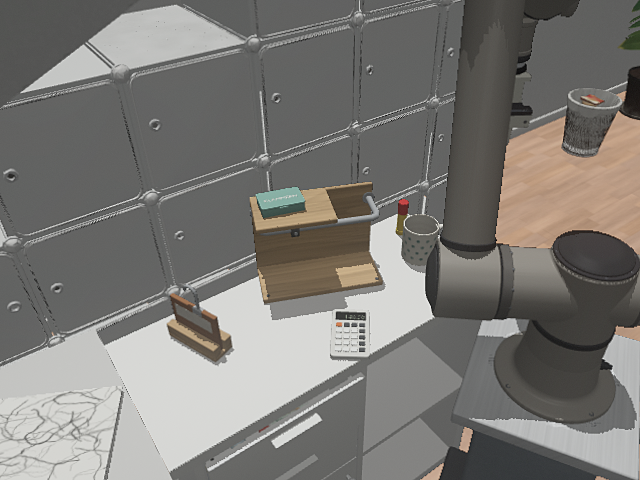

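View pics/top0.png

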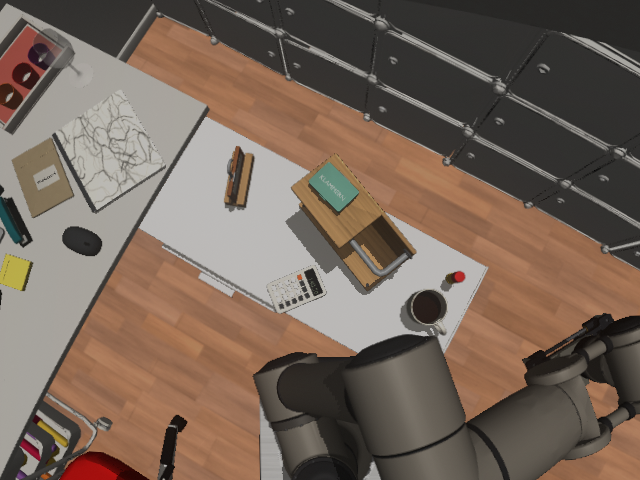

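The side view shows the board in its holder at about (198,325), the rail at (300..378, 232..205) and the dark collar at about (295,233). The top view shows the holder at (238,178), the rail's bend at (380,265), the mug at (427,308) and the glue stick at (457,277). I'll zoom in.

```bash
cat > h.py <<'E'
import numpy as np, cv2
from cell import telemetry, eyes, job
def cam(n):
    m=eyes.camera_model(n); f=240/np.tan(np.radians(m['vertical_fov'])/2)
    R=cv2.Rodrigues(m['rvec'])[0]; return m,f,R,np.array(m['tvec'])
def ray(n,u,v):
    m,f,R,t=cam(n); d=np.array([(u-m['cx'])/f,(v-m['cy'])/f]); s=d.copy()
    for _ in range(20): s=d/(1+m['k1']*(s@s))
    w=R.T@np.array([s[0],s[1],1]); return -R.T@t, w/np.linalg.norm(w)
def onz(n,u,v,z):
    o,w=ray(n,u,v); return o+w*(z-o[2])/w[2]
def tri(uv1,uv2):
    o1,a=ray('side',*uv1); o2,b=ray('top',*uv2)
    s=np.linalg.lstsq(np.c_[a,-b],o2-o1,rcond=None)[0]
    p,q=o1+a*s[0],o2+b*s[1]; return (p+q)/2,np.linalg.norm(p-q)
def proj(n,p):
    m,f,R,t=cam(n); c=R@np.asarray(p)+t; s=c[:2]/c[2]; s=s*(1+m['k1']*(s@s)); return s*f+[m['cx'],m['cy']]
E
python3 - <<'E'
import cv2,numpy as np
s=cv2.imread('pics/side0.png');t=cv2.imread('pics/top0.png')
def crop(im,x,y,w,h,k): return cv2.resize(im[y:y+h,x:x+w],None,fx=k,fy=k,interpolation=cv2.INTER_CUBIC)
a=crop(s,240,170,160,140,5)  # 800x700
cv2.imwrite('pics/c1.png',np.vstack([np.hstack([crop(s,245,175,100,75,4),crop(s,155,275,100,75,4)]),np.hstack([crop(t,205,140,100,75,4),crop(t,330,220,100,75,4)])]))
cv2.imwrite('pics/c2.png',np.hstack([crop(s,245,175,145,130,2.75),crop(t,280,150,145,130,2.75)]))
E
```

```text
(no output)
```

View pics/c1.png

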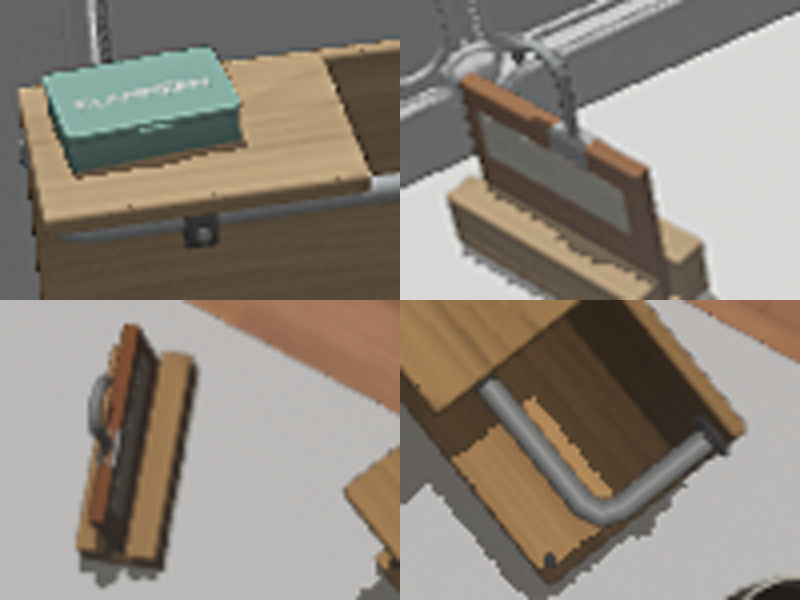

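View pics/c2.png

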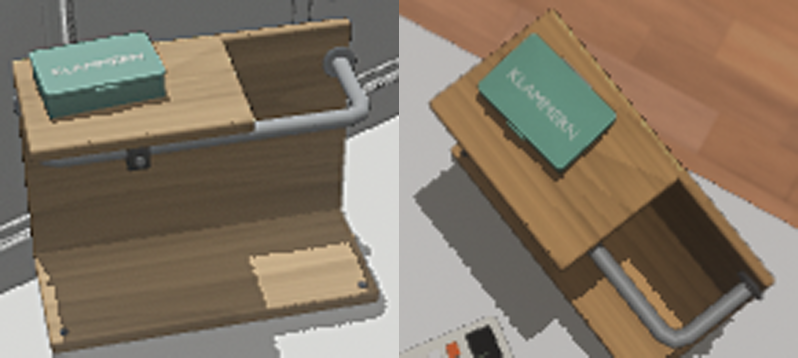

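The crops show the collar in the side view at about (295,233), which fits the shelf corners near (257,230) and (337,222). The holder and the top strip of the board show clearly in the top view, from (238,147) to (230,195). Next I'll fit poses from the corner points.

```bash
cat > fit.py <<'E'
from h import *
from scipy.optimize import least_squares
def P(tile,X,Y):  # c1 tile pixel -> image pixel
    x0,y0,n={'tl':(245,175,'side'),'tr':(155,275,'side'),'bl':(205,140,'top'),'br':(330,220,'top')}[tile]
    X-=400*(tile[1]=='r'); Y-=300*(tile[0]=='b'); return n,((X+.5)/4+x0-.5,(Y+.5)/4+y0-.5)
def Q(side,X,Y):
    x0,y0=(245,175) if side else (280,150); X-=0 if side else 399
    return ('side' if side else 'top'),((X+.5)/2.75+x0-.5,(Y+.5)/2.75+y0-.5)
def fit(obs,x0):
    def T(p,q): c,s=np.cos(p[2]),np.sin(p[2]); return np.array([p[0]+c*q[0]-s*q[1],p[1]+s*q[0]+c*q[1],q[2]])
    r=least_squares(lambda p:np.concatenate([proj(n,T(p,q))-uv for (n,uv),q in obs]),x0,loss='soft_l1')
    for (n,uv),q in obs: print(n,q,np.round(proj(n,T(r.x,q))-uv,1))
    print('pose',np.round(r.x,4)); return r.x,T
S=[(P('tl',370,190),(-.034,-.045,.193)),(P('tl',47,222),(-.034,.12,.193)),
 (Q(1,50,351),(-.03,.12,.014)),(Q(1,383,298),(-.03,-.15,.014)),
 (Q(0,430,103),(-.034,.12,.205)),(P('br',435,410),(-.034,-.045,.205)),
 (P('br',550,581),(-.03,-.15,.014))]
B=[(P('bl',133,329),(.06,0,.1)),(P('bl',100,522),(-.06,0,.1)),(P('bl',196,357),(.065,-.025,.035)),(P('bl',160,568),(-.065,-.025,.035)),(P('bl',80,550),(-.065,.025,.035)),
 (P('tr',465,75),(.06,.005,.1)),(P('tr',648,168),(-.06,0,.1))]
if __name__=='__main__':
    s,T=fit(S,[.5,0,0]); b,_=fit(B,[.5,.3,0])
    # collar: side pixel vs rail line
    uv=np.array(P('tl',203,232)[1]); ys=np.linspace(-.03,.09,241)
    e=[np.linalg.norm(proj('side',T(s,(-.017,y,.17)))-uv) for y in ys]; i=np.argmin(e); print('collar y',ys[i],e[i],np.array(uv))
    for y in(-.1,-.06): print(P('br',0,0)[0],proj('top',T(s,(0,y,.177))))
    print(T(s,(0,-.09,.17)))
E
python3 fit.py
```

```text
side (-0.034, -0.045, 0.193) [ 0.8 -0.1]
side (-0.034, 0.12, 0.193) [-0.4  2.8]
side (-0.03, 0.12, 0.014) [-0.1 -4.5]
side (-0.03, -0.15, 0.014) [-0.9 -3.4]
top (-0.034, 0.12, 0.205) [-0.7 -1.1]
top (-0.034, -0.045, 0.205) [0.4 1. ]
top (-0.03, -0.15, 0.014) [-0.3  1.4]
pose [ 0.5146 -0.0388 -0.932 ]
top (0.06, 0, 0.1) [ 0.5 -0.5]
top (-0.06, 0, 0.1) [-0.4  1.1]
top (0.065, -0.025, 0.035) [-0.2 -0. ]
top (-0.065, -0.025, 0.035) [-0.4 -1.2]
top (-0.065, 0.025, 0.035) [-0.6  0.4]
side (0.06, 0.005, 0.1) [-0.3 -0.4]
side (-0.06, 0, 0.1) [ 0.9 -0.7]
pose [ 0.6545  0.1995 -0.1665]
collar y 0.04000000000000001 0.8200575558059418 [295.375 232.625]
top [367.7079299  260.49970186]
top [355.91428275 245.49093922]
[ 0.44232292 -0.09246253  0.17      ]
```

```bash
sed -i "s/(-.03,.12,.014)/(-.03,.12,.0)/; s/(Q(1,383,298),(-.03,-.15,.014))/(Q(1,383,298),(-.03,-.15,0))/" fit.py
sed -i "s/^B=\[/S+=[(P('br',550,581),(-.03,-.15,.007))]\nB=[/" fit.py
cat >> fit.py <<'E'
    from scipy.spatial.transform import Rotation as Ro
    g=T(b,(-.046,0,.068)); print('grip',g)
    def tool(yaw,lean):  # z: down and +x of hanger; y=hanger y
        x,y=np.array([np.cos(yaw),np.sin(yaw),0]),np.array([-np.sin(yaw),np.cos(yaw),0])
        z=x*np.sin(lean)-np.array([0,0,np.cos(lean)]); return np.c_[np.cross(y,z),y,z]
    o=telemetry.observe(); R0=Ro.from_euler('xyz',o['tool_rot']).as_matrix()
    for flip in(1,-1):
        A=tool(b[2],np.radians(40))@np.diag([flip,flip,1.]); print(flip,'rotvec',Ro.from_matrix(A@R0.T).as_rotvec())
    tcp=g+A[:,2]*.019; print('tcp grasp',tcp,'now',o['tool_pos'], 'shift share',(tcp-o['tool_pos'])/.4, 'zdir',A[:,2])
E
python3 fit.py
```

```text
side (-0.034, -0.045, 0.193) [ 0.4 -0.6]
side (-0.034, 0.12, 0.193) [-0.7  2.5]
side (-0.03, 0.12, 0.0) [ 0.2 -0.1]
side (-0.03, -0.15, 0) [-1.7  0.6]
top (-0.034, 0.12, 0.205) [-0.4 -1.6]
top (-0.034, -0.045, 0.205) [1.  0.3]
top (-0.03, -0.15, 0.014) [0.4 0.7]
top (-0.03, -0.15, 0.007) [0.2 0.8]
pose [ 0.516  -0.0398 -0.9277]
top (0.06, 0, 0.1) [ 0.5 -0.5]
top (-0.06, 0, 0.1) [-0.4  1.1]
top (0.065, -0.025, 0.035) [-0.2 -0. ]
top (-0.065, -0.025, 0.035) [-0.4 -1.2]
top (-0.065, 0.025, 0.035) [-0.6  0.4]
side (0.06, 0.005, 0.1) [-0.3 -0.4]
side (-0.06, 0, 0.1) [ 0.9 -0.7]
pose [ 0.6545  0.1995 -0.1665]
collar y 0.03950000000000001 1.257210462677762 [295.375 232.625]
top [368.32652197 259.68734686]
top [356.46777676 244.73527548]
[ 0.44397359 -0.09376963  0.17      ]
grip [0.60909671 0.20708957 0.068     ]
1 rotvec [-0.90080194 -0.138505    2.37861586]
-1 rotvec [ 0.1051733  -0.70155956 -0.60847615]
tcp grasp [0.62114085 0.2050659  0.05344516] now [ 0.23664559 -0.46822482  0.22612962] shift share [ 0.96123815  1.6832268  -0.43171115] zdir [ 0.63390202 -0.10650885 -0.76604444]
```

>>> {"method": "apply_moves", "body": {"delta_pos": [[0,0,0.3],[0,0.1,0.4],[0.3,0.5,0.45],[0.4,0.65,0.45],[0.4,0.65,0.45],[0.4,0.65,0.45],[0.4,0.65,0.45],[0.4,0.65,0.45]], "dr": [[0,0,0],[0,0,0],[0,0,-0.2],[0,0,-0.4],[0,0,-0.6],[0,0,-0.8],[0,0,-0.8],[0,0,-0.8]], "jaw": [1,1,1,1,1,1,1,1]}}

```text
time: 0.77
tool_pos: [0.3658, -0.255, 0.3888]
tool_rot: [-3.141, 0.0, 0.067]
contact_force: [1.6, -0.6, -0.2]
opening: 0.0921
grip_force: 0.0
```

>>> {"method": "apply_moves", "body": {"delta_pos": [[0.3,0.95,0],[0.3,0.95,0],[0.3,0.95,0],[0.3,0.95,0],[0.3,0.95,0],[0.3,0.95,0],[0.3,0.95,0],[0.3,0.95,0]], "dr": [[0,0,-0.2],[0,0,-0.4],[0,0,-0.4],[0,0,-0.4],[0,0,-0.4],[0,0,-0.4],[0,0,-0.4],[0,0,-0.4]], "jaw": [1,1,1,1,1,1,1,1]}}

```text
time: 1.43
tool_pos: [0.4648, 0.0602, 0.3882]
tool_rot: [3.141, 0.0, -0.132]
contact_force: [1.2, -0.2, -0.2]
opening: 0.092
grip_force: 0.0
```

```bash
python3 - <<'E'
from h import *
t=cv2.imread('pics/top0.png'); 
# rail: fit gray line
p=np.array([[351.9,241.2],[372.5,267.5]]); d=(p[1]-p[0])/np.linalg.norm(p[1]-p[0]); n=np.array([-d[1],d[0]])
g=cv2.cvtColor(t,cv2.COLOR_BGR2HSV).astype(np.float32)
for s in np.linspace(4,22,7):
    ks=np.arange(-7,7.1,.25); q=(p[0]+d*s+ks[:,None]*n).astype(np.float32)
    sat=cv2.remap(g[:,:,1],q[:,0],q[:,1],cv2.INTER_LINEAR).ravel(); w=ks[sat<50]; print(s,w.min(),w.max(), onz('top',*(p[0]+d*s+n*(w.min()+w.max())/2),.17))
c=onz('top',351.9,241.2,.17);e=onz('top',372.5,267.5,.17);print(c,e,np.arctan2(*(c-e)[:2]))
E
```

```text
4.0 -3.0 3.25 [ 0.46960529 -0.07143047  0.17      ]
7.0 -2.75 3.0 [ 0.4645035  -0.07520682  0.17      ]
10.0 -2.75 3.0 [ 0.45940752 -0.07897914  0.17      ]
13.0 -2.75 2.75 [ 0.4544762  -0.08295931  0.17      ]
16.0 -3.0 2.75 [ 0.44954998 -0.0869356   0.17      ]
19.0 -2.75 2.75 [ 0.44431144 -0.09048475  0.17      ]
22.0 -3.0 3.0 [ 0.43923689 -0.09424208  0.17      ]
[ 0.47657689 -0.06660084  0.17      ] [ 0.41998554 -0.10849876  0.17      ] 0.9334940317758276
```

>>> {"method": "apply_moves", "body": {"delta_pos": [[0.15,0.37,-0.3],[0.15,0.37,-0.3],[0.15,0.37,-0.3],[0.15,0.37,-0.3],[0.15,0.37,-0.3],[0.15,0.37,-0.3],[0.15,0.37,-0.3]], "dr": [[-0.04,-0.2,-0.07],[-0.08,-0.4,-0.07],[-0.12,-0.69,-0.07],[-0.12,-0.69,-0.07],[-0.12,-0.69,-0.07],[-0.12,-0.69,-0.07],[-0.12,-0.69,-0.07]], "jaw": [1,1,1,1,1,1,1]}}

```text
time: 2.02
tool_pos: [0.524, 0.2071, 0.2662]
tool_rot: [3.131, -0.346, -0.163]
contact_force: [0.1, 0.5, 1.0]
opening: 0.0919
grip_force: 0.0
```

>>> {"method": "apply_moves", "body": {"delta_pos": [[0,0,0],[0,0,0],[0,0,-0.1],[0,0,-0.1],[0,0,-0.1]], "dr": [[-0.04,-0.2,0],[-0.08,-0.4,0],[-0.12,-0.69,0],[-0.12,-0.69,0],[-0.12,-0.69,0]], "jaw": [1,1,1,1,1]}}

```text
time: 2.43
tool_pos: [0.5228, 0.2045, 0.2263]
tool_rot: [3.128, -0.7, -0.164]
contact_force: [0.2, 0.0, -0.3]
opening: 0.0917
grip_force: 0.0
```

```bash
cat > goal.py <<'E'
from h import *
from scipy.spatial.transform import Rotation as Ro
ST=np.array([.5147,-.0384,-.930]); HB=np.array([.6545,.1995,-.1665])
def T(p,q): c,s=np.cos(p[2]),np.sin(p[2]); return np.array([p[0]+c*q[0]-s*q[1],p[1]+s*q[0]+c*q[1],q[2]])
def tool(yaw,lean):
    x,y=np.array([np.cos(yaw),np.sin(yaw),0]),np.array([-np.sin(yaw),np.cos(yaw),0])
    z=x*np.sin(lean)-np.array([0,0,np.cos(lean)]); return np.c_[np.cross(y,z),y,z]@np.diag([-1,-1,1.])
def delta(pos,A):
    o=telemetry.observe(); R0=Ro.from_euler('xyz',o['tool_rot']).as_matrix()
    print('t',o['time'],'dpos share',np.round((pos-o['tool_pos'])/.4,4),'mm',np.round(1e3*(pos-o['tool_pos']),1),'dr share',np.round(Ro.from_matrix(A@R0.T).as_rotvec()/.5,3))
L=np.radians(40)
E
python3 - <<'E'
from goal import *
A=tool(HB[2],L); g=T(HB,(-.046,0,.068)); 
delta(g+A[:,2]*.019,A); delta(g-A[:,2]*.06,A); print(telemetry.observe()['qpos'])
E
```

```text
t 2.4333 dpos share [ 0.246   0.0015 -0.4321] mm [  98.4    0.6 -172.9] dr share [ 0.021 -0.     0.011]
t 2.4333 dpos share [ 0.1208  0.0225 -0.2808] mm [  48.3    9.  -112.3] dr share [ 0.021 -0.     0.011]
[ 0.45440334  0.20767717  1.94889658 -0.82944226  0.54742649  2.82199269]
```

```bash
python3 - <<'E'
from goal import *
o=telemetry.observe(); q=o['qpos']
Rz=lambda a:Ro.from_euler('z',a).as_matrix(); Ry=lambda a:Ro.from_euler('y',a).as_matrix()
R0=Ro.from_euler('xyz',o['tool_rot']).as_matrix()
for off in(0,np.pi/2,-np.pi/2,np.pi):
    M=Rz(q[0])@Ry(q[1]+q[2])@Rz(q[3])@Ry(q[4])@Rz(q[5]+off); print(off,np.degrees(Ro.from_matrix(M@R0.T).magnitude()))
# fit geometry with start pose
qs=[np.array([-1.24897,.342627,1.524916,0,1.27543,-.146]),q]; ps=[np.array([.23664559,-.46822482,.22612962]),o['tool_pos']]
from scipy.optimize import least_squares
def fk(q,g):
    r0,h,a2,a3,lt=g; r=r0+a2*np.sin(q[1])+a3*np.sin(q[1]+q[2]); z=h+a2*np.cos(q[1])+a3*np.cos(q[1]+q[2])
    d=Rz(q[0])@Ry(q[1]+q[2])@Rz(q[3])@np.array([np.sin(q[4]),0,np.cos(q[4])]); return np.array([r*np.cos(q[0]),r*np.sin(q[0]),z])+lt*d
r=least_squares(lambda g:np.concatenate([fk(a,g)-b for a,b in zip(qs,ps)]),[0,.3,.4,.4,.25]); print(r.x,r.fun)
for y in(-.1,-.085,-.03,.028):
  for ln in(20,30,40,50):
    A=tool(ST[2],np.radians(ln)); p=T(ST,(-.046,y,.1))+A[:,2]*.019; lt=r.x[4]; w=p-lt*A[:,2]
    q1=np.arctan2(w[1],w[0]); s=least_squares(lambda v:fk(np.r_[q1,v,0,0,0],np.r_[r.x[:4],0])-w,[.3,1.7]); th=s.x.sum()
    N=(Rz(q1)@Ry(th)).T@A; e=Ro.from_matrix(N).as_euler('ZYZ'); print(y,ln,np.round(q1,2),s.x.round(2),e.round(2),s.cost)
E
```

```text
0 90.0
1.5707963267948966 3.022334714303842e-14
-1.5707963267948966 180.0
3.141592653589793 90.0
[0.39097965 0.32648721 0.05544246 0.11460389 0.1190662 ] [-7.24744440e-02 -2.41642499e-02 -1.82190710e-09  2.89197588e-09
 -5.03759617e-10 -6.81829065e-10]
-0.1 20 -0.09 [-2.08  4.82] [-1.    0.31 -1.35] 5.306371624147904e-20
-0.1 30 -0.06 [-2.15  4.99] [-1.72  0.4  -0.61] 2.2870579565641556e-17
-0.1 40 -0.03 [-2.3   5.27] [-2.05  0.61 -0.23] 6.072721782145496e-22
-0.1 50 0.0 [-2.6   5.75] [-2.22  0.88  0.01] 4.3295501925786895e-21
-0.085 20 -0.06 [-2.17  4.82] [-0.81  0.37 -1.53] 9.608900665128493e-18
-0.085 30 -0.03 [-2.22  4.98] [-1.49  0.4  -0.83] 1.6091028708261517e-27
-0.085 40 -0.0 [-2.35  5.24] [-1.9   0.58 -0.38] 8.661549016517163e-21
-0.085 50 0.02 [-2.62  5.67] [-2.12  0.82 -0.1 ] 1.908828312299315e-21
-0.03 20 0.02 [1.9  1.25] [-2.21  0.35  0.01] 1.963599190312524e-24
-0.03 30 0.05 [2.05 1.15] [-2.24  0.56  0.09] 2.838810572266157e-19
-0.03 40 0.08 [-2.72  5.34] [-1.41  0.58 -0.88] 3.7324417803332792e-19
-0.03 50 0.1 [2.6  0.54] [-2.11  0.87  0.  ] 1.734014770980687e-14
0.028 20 0.09 [2.18 0.47] [-0.79  0.42 -1.41] 4.78988030745303e-18
0.028 30 0.11 [2.3  0.38] [-1.22  0.48 -0.98] 1.0786664859087343e-14
0.028 40 0.14 [ 2.63 -0.  ] [-1.38  0.61 -0.85] 2.3706134721785244e-06
0.028 50 0.16 [ 2.69 -0.  ] [-1.62  0.75 -0.61] 5.404060292489215e-05
```

```bash
cat > kin.py <<'E'
from goal import *
from scipy.optimize import least_squares
import json,os
Rz=lambda a:Ro.from_euler('z',a).as_matrix(); Ry=lambda a:Ro.from_euler('y',a).as_matrix()
def fk(q,g):
    r0,lat,h,a2,a3,lt=g; r=r0+a2*np.sin(q[1])+a3*np.sin(q[1]+q[2]); z=h+a2*np.cos(q[1])+a3*np.cos(q[1]+q[2])
    R=Rz(q[0])@Ry(q[1]+q[2])@Rz(q[3])@Ry(q[4])@Rz(q[5]+np.pi/2); return Rz(q[0])@np.array([r,lat,z])+lt*R[:,2],R
D=json.load(open('D.json')) if os.path.exists('D.json') else [[[-1.24897,.342627,1.524916,0,1.27543,-.146],[.23664559,-.46822482,.22612962]]]
o=telemetry.observe(); D.append([list(o['qpos']),list(o['tool_pos'])]); json.dump(D,open('D.json','w'))
PR=np.array([0,0.07,.2,.4,.4,.3])
r=least_squares(lambda g:np.concatenate([(fk(a,g)[0]-b)*1e3 for a,b in D]+[(g-PR)*.1]),PR); G=r.x
def ik(p,A,q0):
    f=lambda q:np.concatenate([(fk(q,G)[0]-p)*3,Ro.from_matrix(fk(q,G)[1]@A.T).as_rotvec()])
    s=least_squares(f,q0); return s.x,s.cost
E
python3 - <<'E'
from kin import *
print(G,np.abs(r.fun).max())
q=o['qpos']
for fl in (1,-1):
 for ln in(20,30,40,50):
  for y in(-.1,-.03,.028):
    A=tool(ST[2],np.radians(ln))@np.diag([fl,fl,1]); p=T(ST,(-.046,y,.1))+A[:,2]*.019
    for q0 in(q,q+[0,0,0,1,0,-3],q+[0,0,0,2,0,-2]): 
      x,c=ik(p,A,q0)
      if c<1e-6: print(fl,y,ln,x.round(2)); break
E
```

```text
[-0.03995602  0.07639668  0.08130927  0.6068831   0.37179178  0.3180723 ] 0.02068831000983279
1 -0.1 20 [-0.16  0.24  2.22 -0.54  0.48  2.79]
1 -0.03 20 [-0.03  0.32  2.09 -0.52  0.57  2.88]
1 0.028 20 [ 0.05  0.39  1.97 -0.49  0.65  2.92]
1 -0.1 30 [-0.06  0.25  2.31 -1.07  0.45  3.4 ]
1 -0.03 30 [ 0.06  0.33  2.17 -0.94  0.54  3.37]
1 0.028 30 [ 0.14  0.39  2.04 -0.86  0.62  3.33]
1 -0.1 40 [ 0.06  0.29  2.4  -1.54  0.57  3.96]
1 -0.03 40 [ 0.16  0.36  2.24 -1.33  0.63  3.83]
1 0.028 40 [ 0.23  0.42  2.11 -1.21  0.68  3.73]
1 -0.1 50 [ 0.16  0.37  2.48 -1.78  0.77  4.33]
1 -0.03 50 [ 0.26  0.43  2.31 -1.59  0.79  4.17]
1 0.028 50 [ 0.31  0.48  2.17 -1.46  0.82  4.05]
-1 -0.1 20 [-0.16  0.24  2.22 -0.54  0.48 -0.35]
-1 -0.03 20 [-0.03  0.32  2.09 -0.52  0.57 -0.26]
-1 0.028 20 [ 0.05  0.39  1.97 -0.49  0.65 -0.22]
-1 -0.1 30 [-0.06  0.25  2.31 -1.07  0.45  0.26]
-1 -0.03 30 [ 0.06  0.33  2.17  5.34  0.54 -6.06]
-1 0.028 30 [ 0.14  0.39  2.04  5.43  0.62 -6.09]
-1 -0.1 40 [ 0.06  0.29  2.4  -1.54  0.57  0.82]
-1 -0.03 40 [ 0.16  0.36  2.24 -1.33  0.63  0.69]
-1 0.028 40 [ 0.23  0.42  2.11 -1.21  0.68  0.59]
-1 -0.1 50 [ 0.16  0.37  2.48 -1.78  0.77  1.19]
-1 -0.03 50 [ 0.26  0.43  2.31 -1.59  0.79  1.03]
-1 0.028 50 [ 0.31  0.48  2.17 -1.46  0.82  0.91]
```

>>> {"method": "apply_moves", "body": {"delta_pos": [[0,0,0],[0,0,0],[0,0,0],[0,0,0]], "dr": [[0.04,0.25,0],[0.087,0.52,0],[0.087,0.52,0],[0.087,0.52,0]], "jaw": [1,1,1,1]}}

```text
time: 2.77
tool_pos: [0.5282, 0.2055, 0.232]
tool_rot: [3.136, -0.439, -0.169]
contact_force: [0.4, -1.5, 0.2]
opening: 0.0917
grip_force: 0.0
```

>>> {"method": "apply_moves", "body": {"delta_pos": [[0,0,0],[0,0,0],[0,0,0],[0,0,0],[0,0,0],[0,0,0]], "dr": [[-0.1,0.017,0.217],[-0.2,0.034,0.434],[-0.3,0.05,0.65],[-0.45,0.076,0.978],[-0.45,0.076,0.978],[-0.45,0.076,0.978]], "jaw": [1,1,1,1,1,1]}}

```text
time: 3.27
tool_pos: [0.5249, 0.2047, 0.2289]
tool_rot: [2.892, -0.373, 0.42]
contact_force: [-0.7, -0.5, 0.3]
opening: 0.0922
grip_force: 0.0
```

>>> {"method": "apply_moves", "body": {"delta_pos": [[0,0,0],[0,0,0],[0,0,0],[0,0,0],[0,0,0],[0,0,0]], "dr": [[-0.1,0.017,0.217],[-0.2,0.034,0.434],[-0.3,0.05,0.65],[-0.45,0.076,0.978],[-0.45,0.076,0.978],[-0.45,0.076,0.978]], "jaw": [1,1,1,1,1,1]}}

```text
time: 3.77
tool_pos: [0.5249, 0.2051, 0.2287]
tool_rot: [2.739, -0.201, 0.953]
contact_force: [0.5, 1.4, 0.1]
opening: 0.0917
grip_force: 0.0
```

>>> {"method": "apply_moves", "body": {"delta_pos": [[0,0,0],[0,0,0],[0,0,0],[0,0,0],[0,0,0],[0,0,0]], "dr": [[-0.1,0.017,0.217],[-0.2,0.034,0.434],[-0.3,0.05,0.65],[-0.45,0.076,0.978],[-0.45,0.076,0.978],[-0.45,0.076,0.978]], "jaw": [1,1,1,1,1,1]}}

```text
time: 4.27
tool_pos: [0.5249, 0.2054, 0.2286]
tool_rot: [2.694, 0.021, 1.447]
contact_force: [-0.7, -0.3, -0.0]
opening: 0.0917
grip_force: 0.0
```

>>> {"method": "apply_moves", "body": {"delta_pos": [[0,0,0],[0,0,0],[0,0,0],[0,0,0],[0,0,0],[0,0,0]], "dr": [[-0.1,0.017,0.217],[-0.2,0.034,0.434],[-0.3,0.05,0.65],[-0.45,0.076,0.978],[-0.45,0.076,0.978],[-0.45,0.076,0.978]], "jaw": [1,1,1,1,1,1]}}

```text
time: 4.77
tool_pos: [0.5249, 0.2056, 0.2285]
tool_rot: [2.761, 0.237, 1.945]
contact_force: [-0.7, -0.2, 0.2]
opening: 0.0921
grip_force: 0.0
```

>>> {"method": "apply_moves", "body": {"delta_pos": [[0,0,0],[0,0,0],[0,0,0],[0,0,0],[0,0,0],[0,0,0]], "dr": [[-0.1,0.017,0.217],[-0.2,0.034,0.434],[-0.3,0.05,0.65],[-0.45,0.076,0.978],[-0.45,0.076,0.978],[-0.45,0.076,0.978]], "jaw": [1,1,1,1,1,1]}}

```text
time: 5.27
tool_pos: [0.525, 0.2057, 0.2285]
tool_rot: [2.934, 0.392, 2.49]
contact_force: [-0.3, -0.9, 0.2]
opening: 0.0918
grip_force: 0.0
```

```bash
sed -i 's/diag(\[-1,-1,1.\])/diag([1,1,1.])/; s/radians(40)/radians(25)/' goal.py
python3 - <<'E'
from kin import *
print(G,np.abs(r.fun[:-6]).max(), o['qpos'].round(2))
A=tool(HB[2],L); g=T(HB,(-.048,0,.065)); 
delta(g-A[:,2]*.05,A); delta(g+A[:,2]*.019,A)
q=o['qpos']
for ln in(20,25,28):
  for x,y,z in((-.13,-.085,.123),(-.048,-.085,.123),(-.048,-.03,.097),(-.048,.028,.097)):
    A=tool(ST[2],np.radians(ln)); p=T(ST,(x,y,z))+A[:,2]*.019; X,c=ik(p,A,q); print(ln,x,y,X.round(2),c)
for n,uv in(('mug',(427,308)),('calc',(297,289))): 
    w=onz('top',*uv,.09 if n=='mug' else .014); d=w-[*ST[:2],0]; c,s=np.cos(ST[2]),np.sin(ST[2]); print(n,w,'in stand',c*d[0]+s*d[1],-s*d[0]+c*d[1])
E
```

```text
[-0.03827747  0.07654003  0.09294256  0.59598588  0.37444313  0.31879919] 2.4069624819418323 [ 0.35  0.24  1.76 -0.3   0.77 -0.43]
t 5.2667 dpos share [ 0.1534  0.013  -0.2954] mm [  61.4    5.2 -118.2] dr share [-0.386  0.072  0.8  ]
t 5.2667 dpos share [ 0.2253  0.001  -0.4517] mm [  90.1    0.4 -180.7] dr share [-0.386  0.072  0.8  ]
20 -0.13 -0.085 [ 0.07  0.17  2.23 -0.52  0.61 -0.16] 2.5990732011074903e-31
20 -0.048 -0.085 [-0.13  0.22  2.16 -0.47  0.57 -0.39] 3.4486772498025047e-28
20 -0.048 -0.03 [-0.03  0.32  2.09 -0.52  0.57 -0.25] 6.817586107938844e-32
20 -0.048 0.028 [ 0.05  0.39  1.97 -0.49  0.64 -0.21] 2.0443012340898573e-19
25 -0.13 -0.085 [ 0.13  0.17  2.27 -0.71  0.6   0.07] 1.115558560773168e-30
25 -0.048 -0.085 [-0.08  0.22  2.2  -0.68  0.53 -0.15] 1.1318352720511848e-27
25 -0.048 -0.03 [ 0.02  0.32  2.13 -0.73  0.54 -0.02] 1.521900542887439e-31
25 -0.048 0.028 [ 0.1   0.39  2.01 -0.67  0.62 -0.01] 1.7625588015899334e-17
28 -0.13 -0.085 [ 0.17  0.18  2.29 -0.82  0.61  0.21] 3.3812675178508795e-32
28 -0.048 -0.085 [-0.04  0.22  2.23 -0.82  0.52  0.  ] 4.3595432441032984e-27
28 -0.048 -0.03 [ 0.05  0.33  2.16 -0.86  0.54  0.13] 5.229257848234519e-30
28 -0.048 0.028 [ 0.12  0.39  2.03 -0.79  0.61  0.11] 3.3231662902340713e-31
mug [ 0.33287373 -0.23352315  0.09      ] in stand 0.04771268637334483 -0.2624068150797308
calc [0.38495501 0.06185335 0.014     ] in stand -0.15793104712986283 -0.044071306954035175
```

>>> {"method": "apply_moves", "body": {"delta_pos": [[0.15,0.013,-0.295],[0.15,0.013,-0.295],[0.15,0.013,-0.295],[0.15,0.013,-0.295],[0.15,0.013,-0.295],[0.15,0.013,-0.295]], "dr": [[-0.12,0.02,0.25],[-0.25,0.045,0.5],[-0.386,0.072,0.8],[-0.386,0.072,0.8],[-0.386,0.072,0.8],[-0.386,0.072,0.8]], "jaw": [1,1,1,1,1,1]}}

```text
time: 5.77
tool_pos: [0.5849, 0.2111, 0.11]
tool_rot: [3.141, 0.435, 2.972]
contact_force: [0.2, 0.2, 1.0]
opening: 0.0919
grip_force: 0.0
```

```bash
python3 - <<'E'
from goal import *
A=tool(HB[2],L); g=T(HB,(-.048,0,.065)); delta(g+A[:,2]*.019,A)
s=eyes.read_camera('side')[:,:,::-1];t=eyes.read_camera('top')[:,:,::-1]
c=lambda im,x,y,w,h,k:cv2.resize(im[y:y+h,x:x+w],None,fx=k,fy=k)
cv2.imwrite('pics/g1.png',np.hstack([c(s,120,220,133,150,3),c(t,190,110,133,150,3)]))
E
```

```text
t 5.7667 dpos share [ 0.0755 -0.0124 -0.1555] mm [ 30.2  -5.  -62.2] dr share [-0.002 -0.003  0.006]
```

View pics/g1.png

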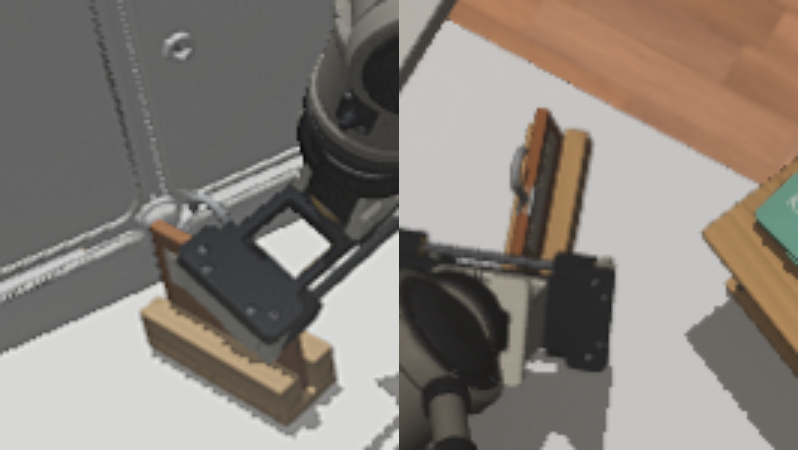

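>>> {"method": "apply_moves", "body": {"delta_pos": [[0.02,-0.003,-0.05],[0.05,-0.008,-0.1],[0.075,-0.012,-0.155],[0.075,-0.012,-0.155],[0.075,-0.012,-0.155]], "dr": [[0,0,0],[0,0,0],[0,0,0],[0,0,0],[0,0,0]], "jaw": [0.8,0.6,0.5,0.5,0.4]}}

```text
time: 6.28
tool_pos: [0.6148, 0.2064, 0.0492]
tool_rot: [-3.141, 0.436, 2.976]
contact_force: [-0.0, 0.5, -0.9]
opening: 0.0632
grip_force: 0.0
```

>>> {"method": "apply_moves", "body": {"delta_pos": [[0,0,0],[0,0,0],[0,0,0],[0,0,0],[0,0,0],[0,0,0],[0,0,0],[0,0,0]], "dr": [[0,0,0],[0,0,0],[0,0,0],[0,0,0],[0,0,0],[0,0,0],[0,0,0],[0,0,0]], "jaw": [0.3,0.2,0.1,0,0,0,0,0], "force": 15}}

```text
time: 6.95
tool_pos: [0.6154, 0.2077, 0.0487]
tool_rot: [3.14, 0.437, 2.978]
contact_force: [1.2, 13.7, -6.2]
opening: 0.011
grip_force: 14.7
```

```bash
python3 - <<'E'
from goal import *
A=tool(HB[2],L); g=T(HB,(-.048,0,.065)); delta(g+A[:,2]*.019,A); o=telemetry.observe(); print(o['contact_force'],o['torque'],o['opening'],o['grip_force'])
E
```

```text
t 6.95 dpos share [-0.0007 -0.0039 -0.0022] mm [-0.3 -1.6 -0.9] dr share [-0.002  0.001 -0.007]
[ 1.17770949 13.70856631 -6.19018945] [2.67504614 0.52222552 1.06864736] 0.011030213631182288 14.667555838823318
```

>>> {"method": "apply_moves", "body": {"delta_pos": [[0.001,0.004,0],[0.001,0.006,0],[0.001,0.006,0]], "dr": [[0,0,0],[0,0,0],[0,0,0]], "jaw": [0,0,0]}}

```text
time: 7.2
tool_pos: [0.6155, 0.2093, 0.0484]
tool_rot: [-3.141, 0.436, 2.979]
contact_force: [0.9, 2.4, -1.0]
opening: 0.0102
grip_force: 15.0
```

>>> {"method": "apply_moves", "body": {"delta_pos": [[0,0,0],[0,0,0],[0,0,0.02],[0,0,0.04],[0,0,0.07],[0,0,0.1],[0,0,0.15],[0,0,0.2]], "dr": [[0,0,0],[0,0,0],[0,0,0],[0,0,0],[0,0,0],[0,0,0],[0,0,0],[0,0,0]], "jaw": [0,0,0,0,0,0,0,0], "force": 35}}

```text
time: 7.87
tool_pos: [0.6138, 0.2079, 0.1275]
tool_rot: [-3.137, 0.431, 2.979]
contact_force: [0.5, 0.2, -0.3]
opening: 0.0099
grip_force: 35.0
```

>>> {"method": "apply_moves", "body": {"delta_pos": [[0,0,0.05],[0,0,0.1],[0,0,0.1],[0,0,0.1]], "dr": [[0,0,0],[0,0,0],[0,0,0],[0,0,0]], "jaw": [0,0,0,0]}}

```text
time: 8.2
tool_pos: [0.6151, 0.2084, 0.1685]
tool_rot: [-3.14, 0.435, 2.978]
contact_force: [-0.5, 1.3, -2.5]
opening: 0.0101
grip_force: 35.0
```

```bash
python3 - <<'E'
from goal import *
o=telemetry.observe();print(o['tool_pos'],o['contact_force'],o['torque'])
s=eyes.read_camera('side')[:,:,::-1];t=eyes.read_camera('top')[:,:,::-1]
c=lambda im,x,y,w,h,k:cv2.resize(im[y:y+h,x:x+w],None,fx=k,fy=k)
cv2.imwrite('pics/g2.png',np.hstack([c(s,130,200,133,150,3),c(t,190,110,133,150,3)]))
# expected TCP in stand for hang: pre, hook
A=tool(ST[2],L)
for n,q in(('pre',(-.13,-.088,.08)),('pre2',(-.13,-.088,.12))): delta(T(ST,q)+A[:,2]*.019,A)
E
```

```text
[0.61509855 0.20836758 0.16850684] [-0.54285249  1.27866856 -2.49037951] [ 0.2063951   0.33581856 -0.0273459 ]
t 8.3 dpos share [-0.6071 -0.5035 -0.2587] mm [-242.8 -201.4 -103.5] dr share [ 1.000e-03 -1.100e-02 -1.532e+00]
t 8.3 dpos share [-0.6071 -0.5035 -0.1587] mm [-242.8 -201.4  -63.5] dr share [ 1.000e-03 -1.100e-02 -1.532e+00]
```

View pics/g2.png

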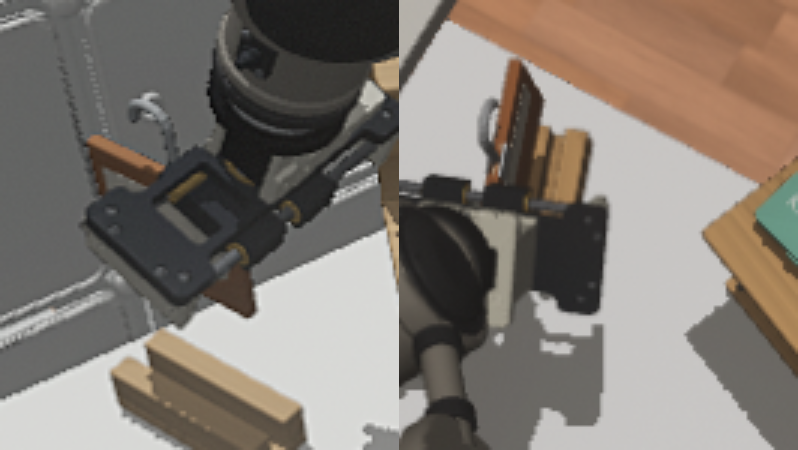

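>>> {"method": "apply_moves", "body": {"delta_pos": [[-0.04,0.0,-0.02],[-0.1,-0.04,-0.06],[-0.15,-0.08,-0.1],[-0.23,-0.11,-0.16],[-0.23,-0.11,-0.16],[-0.23,-0.11,-0.16]], "dr": [[0,0,-0.1],[0,0,-0.25],[0,0,-0.4],[0,0,-0.6],[0,0,-0.8],[0,0,-0.8]], "jaw": [0,0,0,0,0,0]}}

```text
time: 8.8
tool_pos: [0.5201, 0.1641, 0.1009]
tool_rot: [-3.134, 0.431, 2.578]
contact_force: [0.8, 1.0, -1.6]
opening: 0.01
grip_force: 35.0
```

>>> {"method": "apply_moves", "body": {"delta_pos": [[-0.06,-0.04,0],[-0.12,-0.09,0],[-0.18,-0.13,0],[-0.24,-0.18,0],[-0.24,-0.18,0],[-0.24,-0.18,0]], "dr": [[0,0,-0.15],[0,0,-0.3],[0,0,-0.5],[0,0,-0.7],[0,0,-0.73],[0,0,-0.73]], "jaw": [0,0,0,0,0,0]}}

```text
time: 9.3
tool_pos: [0.4279, 0.0931, 0.1044]
tool_rot: [-3.141, 0.434, 2.217]
contact_force: [0.8, 0.3, -0.5]
opening: 0.0095
grip_force: 35.0
```

```bash
python3 - <<'E'
from goal import *
o=telemetry.observe();print(o['tool_pos'],o['contact_force'],o['qpos'].round(2))
print('crown tri', tri((179.3,232.3),(218.3,152.3)))
A0=tool(HB[2],L); g=np.array([.6151,.2084,.1685])-.019*A0[:,2]; print('crown exp',g+.048*np.array([np.cos(HB[2]),np.sin(HB[2]),0])+[0,0,.087])
A=tool(ST[2],L)
for q in((-.13,-.088,.12),(-.048,-.088,.12)): delta(T(ST,q)+A[:,2]*.019,A)
E
```

```text
[0.42790296 0.09307811 0.10436014] [ 0.80274184  0.34724725 -0.51934203] [ 0.33  0.34  2.05 -0.65  0.73  0.17]
crown tri (array([0.65044966, 0.20008744, 0.2719493 ]), np.float64(0.0061741708976511215))
crown exp [0.6545175  0.20177566 0.27271985]
t 9.3 dpos share [-0.1417 -0.2158 -0.0039] mm [-56.7 -86.3  -1.6] dr share [-0.002 -0.003 -0.009]
t 9.3 dpos share [-0.0191 -0.3801 -0.0039] mm [  -7.6 -152.    -1.6] dr share [-0.002 -0.003 -0.009]
```

>>> {"method": "apply_moves", "body": {"delta_pos": [[-0.05,-0.06,0],[-0.1,-0.12,0],[-0.14,-0.18,-0.004],[-0.142,-0.216,-0.004],[-0.142,-0.216,-0.004]], "dr": [[0,0,-0.009],[0,0,-0.009],[0,0,-0.009],[0,0,-0.009],[0,0,-0.009]], "jaw": [0,0,0,0,0]}}

```text
time: 9.72
tool_pos: [0.3708, 0.0052, 0.1029]
tool_rot: [-3.14, 0.435, 2.211]
contact_force: [-0.2, 0.1, -1.5]
opening: 0.0097
grip_force: 35.0
```

```bash
python3 - <<'E'
from goal import *
A=tool(ST[2],L)
for q in((-.048,-.088,.12),): delta(T(ST,q)+A[:,2]*.019,A)
s=eyes.read_camera('side')[:,:,::-1];t=eyes.read_camera('top')[:,:,::-1]
c=lambda im,x,y,w,h,k:cv2.resize(im[y:y+h,x:x+w],None,fx=k,fy=k)
cv2.imwrite('pics/p1.png',np.hstack([c(s,260,170,133,150,3),c(t,290,180,133,150,3)]))
E
```

```text
t 9.7167 dpos share [ 0.1236 -0.1604 -0.0002] mm [ 49.4 -64.2  -0.1] dr share [-0.    -0.004  0.002]
```

View pics/p1.png

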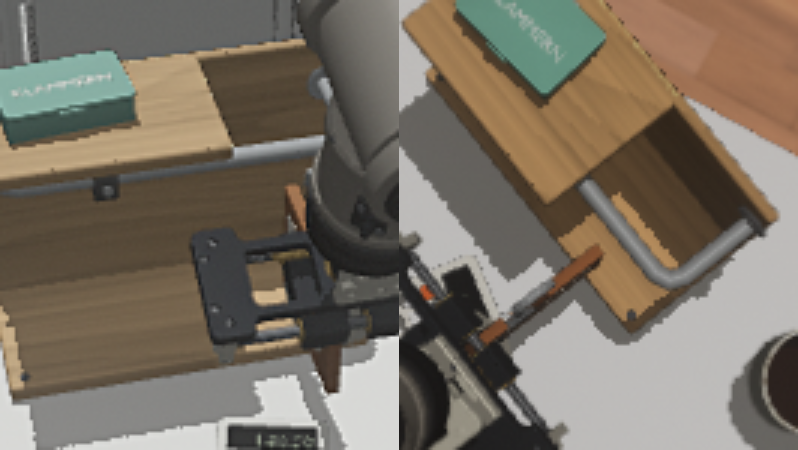

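>>> {"method": "apply_moves", "body": {"delta_pos": [[0.02,-0.026,0],[0.04,-0.052,0],[0.06,-0.078,0],[0.08,-0.104,0],[0.08,-0.104,0]], "dr": [[0,0,0],[0,0,0],[0,0,0],[0,0,0],[0,0,0]], "jaw": [0,0,0,0,0]}}

```text
time: 10.23
tool_pos: [0.4056, -0.0353, 0.1032]
tool_rot: [3.14, 0.437, 2.21]
contact_force: [0.0, 0.2, -1.3]
opening: 0.0098
grip_force: 35.0
```

>>> {"method": "apply_moves", "body": {"delta_pos": [[0.012,-0.016,0],[0.024,-0.031,0],[0.034,-0.044,0],[0.044,-0.056,0],[0.044,-0.056,0]], "dr": [[0,0,0],[0,0,0],[0,0,0],[0,0,0],[0,0,0]], "jaw": [0,0,0,0,0]}}

```text
time: 10.65
tool_pos: [0.4211, -0.0581, 0.1029]
tool_rot: [-3.141, 0.436, 2.209]
contact_force: [-0.4, 0.4, -1.8]
opening: 0.0098
grip_force: 35.0
```

```bash
python3 - <<'E'
from goal import *
A=tool(ST[2],L)
for q in((-.048,-.088,.097),): delta(T(ST,q)+A[:,2]*.019,A)
o=telemetry.observe(); print(o['contact_force'],o['torque'],o['qpos'].round(2))
s=eyes.read_camera('side')[:,:,::-1];t=eyes.read_camera('top')[:,:,::-1]
c=lambda im,x,y,w,h,k:cv2.resize(im[y:y+h,x:x+w],None,fx=k,fy=k)
cv2.imwrite('pics/p2.png',np.hstack([c(s,260,170,133,150,3),c(t,310,200,100,112,4)[:450]]))
E
```

```text
t 10.65 dpos share [-0.002  -0.0021 -0.0578] mm [ -0.8  -0.8 -23.1] dr share [-0.    -0.002  0.006]
[-0.4371574   0.38313929 -1.7820785 ] [0.44340295 0.16547394 0.01594232] [-0.08  0.26  2.19 -0.71  0.51 -0.12]Traceback (most recent call last):
  File "<stdin>", line 7, in <module>
    return _nx.concatenate(arrs, 1, dtype=dtype, casting=casting)
           ~~~~~~~~~~~~~~~^^^^^^^^^^^^^^^^^^^^^^^^^^^^^^^^^^^^^^^
ValueError: all the input array dimensions except for the concatenation axis must match exactly, but along dimension 0, the array at index 0 has size 450 and the array at index 1 has size 448
```

```bash
python3 - <<'E'
from goal import *
s=eyes.read_camera('side')[:,:,::-1];t=eyes.read_camera('top')[:,:,::-1]
c=lambda im,x,y,w,h,k:cv2.resize(im[y:y+h,x:x+w],None,fx=k,fy=k,interpolation=cv2.INTER_CUBIC)
cv2.imwrite('pics/p2.png',np.hstack([c(s,310,180,80,100,5),c(t,320,205,80,100,5)]))
E
```

```text
(no output)
```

View pics/p2.png

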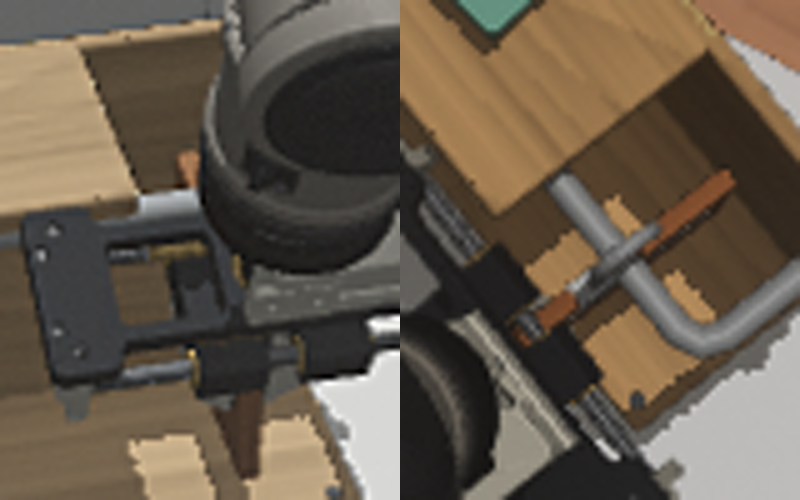

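The hook now arcs over the rail in the top view at about (622,252), roughly centred. I'll lower it.

>>> {"method": "apply_moves", "body": {"delta_pos": [[0,0,-0.01],[0,0,-0.02],[0,0,-0.03],[0,0,-0.04],[0,0,-0.045],[0,0,-0.045]], "dr": [[0,0,0],[0,0,0],[0,0,0],[0,0,0],[0,0,0],[0,0,0]], "jaw": [0,0,0,0,0,0]}}

```text
time: 11.35
tool_pos: [0.4197, -0.0575, 0.084]
tool_rot: [-3.139, 0.434, 2.21]
contact_force: [-0.1, 0.3, -2.0]
opening: 0.0095
grip_force: 35.0
```

>>> {"method": "apply_moves", "body": {"delta_pos": [[0,0,-0.004],[0,0,-0.008],[0,0,-0.008]], "dr": [[0,0,0],[0,0,0],[0,0,0]], "jaw": [0,0,0]}}

```text
time: 11.6
tool_pos: [0.42, -0.0576, 0.0813]
tool_rot: [-3.14, 0.435, 2.209]
contact_force: [0.1, 0.9, -1.4]
opening: 0.0101
grip_force: 35.0
```

>>> {"method": "apply_moves", "body": {"delta_pos": [[0,0,-0.003],[0,0,-0.006],[0,0,-0.006]], "dr": [[0,0,0],[0,0,0],[0,0,0]], "jaw": [0,0,0]}}

```text
time: 11.85
tool_pos: [0.4209, -0.0579, 0.08]
tool_rot: [-3.141, 0.437, 2.209]
contact_force: [-1.8, -0.3, 6.4]
opening: 0.0101
grip_force: 35.0
```

>>> {"method": "apply_moves", "body": {"delta_pos": [[0,0,0.002],[0.03,0.0224,0.002],[0.06,0.0449,0.002],[0.09,0.0673,0.002],[0.12,0.0897,0.002],[0.15,0.112,0.002],[0.18,0.1346,0.002],[0.18,0.1346,0.002]], "dr": [[0,0,0],[0,0,0],[0,0,0],[0,0,0],[0,0,0],[0,0,0],[0,0,0],[0,0,0]], "jaw": [0,0,0,0,0,0,0,0]}}

```text
time: 12.52
tool_pos: [0.4946, -0.0024, 0.0805]
tool_rot: [3.139, 0.437, 2.21]
contact_force: [0.3, 2.2, 2.3]
opening: 0.0096
grip_force: 35.0
```

```bash
cat > st.py <<'E'
from goal import *
o=telemetry.observe(); c,s=np.cos(ST[2]),np.sin(ST[2]); M=np.array([[c,s,0],[-s,c,0],[0,0,1]])
A=tool(ST[2],L); g=o['tool_pos']-.019*A[:,2]
print('t',o['time'],'grip in stand',(M@(g-[*ST[:2],0])).round(4),'F stand',(M@o['contact_force']).round(2),'tq',(M@o['torque']).round(2)); delta(o['tool_pos'],A)
E
python3 st.py
```

```text
t 12.5167 grip in stand [-0.0489  0.0054  0.0978] F stand [-1.54  1.57  2.26] tq [0.25 0.08 0.23]
t 12.5167 dpos share [0. 0. 0.] mm [0. 0. 0.] dr share [-0.002  0.003  0.002]
```

>>> {"method": "apply_moves", "body": {"delta_pos": [[0.006,0.0045,0],[0.012,0.009,0],[0.018,0.0135,0],[0.024,0.018,0],[0.024,0.018,0]], "dr": [[0,0,0],[0,0,0],[0,0,0],[0,0,0],[0,0,0]], "jaw": [0,0,0,0,0]}}

```text
time: 12.93
tool_pos: [0.5013, 0.0033, 0.0802]
tool_rot: [-3.14, 0.435, 2.209]
contact_force: [-0.3, 3.6, 3.7]
opening: 0.01
grip_force: 35.0
```

>>> {"method": "apply_moves", "body": {"delta_pos": [[0.002,0.0015,0],[0.004,0.003,0],[0.004,0.003,0]], "dr": [[0,0,0],[0,0,0],[0,0,0]], "jaw": [0,0,0]}}

```text
time: 13.18
tool_pos: [0.5025, 0.0042, 0.08]
tool_rot: [-3.139, 0.435, 2.209]
contact_force: [-4.1, 1.6, 6.9]
opening: 0.01
grip_force: 35.0
```

```bash
python3 st.py
```

```text
t 13.1833 grip in stand [-0.0495  0.0157  0.0972] F stand [-3.79 -2.34  6.9 ] tq [-0.04 -0.18 -0.32]
t 13.1833 dpos share [0. 0. 0.] mm [0. 0. 0.] dr share [ 0.001 -0.005  0.008]
```

>>> {"method": "apply_moves", "body": {"delta_pos": [[-0.0015,0.002,0.001],[-0.0015,0.002,0.002],[-0.0015,0.002,0.002]], "dr": [[0,0,0],[0,0,0],[0,0,0]], "jaw": [0,0,0]}}

```text
time: 13.43
tool_pos: [0.5023, 0.0053, 0.0803]
tool_rot: [-3.139, 0.435, 2.209]
contact_force: [-0.0, 0.1, -1.3]
opening: 0.01
grip_force: 35.0
```

```bash
python3 st.py
```

```text
t 13.4333 grip in stand [-0.0505  0.0162  0.0975] F stand [-0.09  0.06 -1.28] tq [0.15 0.37 0.  ]
t 13.4333 dpos share [0. 0. 0.] mm [0. 0. 0.] dr share [-0.    -0.005  0.006]
```

>>> {"method": "apply_moves", "body": {"delta_pos": [[0.002,0.0015,0],[0.004,0.003,0],[0.004,0.003,0]], "dr": [[0,0,0],[0,0,0],[0,0,0]], "jaw": [0,0,0]}}

```text
time: 13.68
tool_pos: [0.5044, 0.0068, 0.0805]
tool_rot: [-3.14, 0.435, 2.21]
contact_force: [0.5, 0.3, -1.8]
opening: 0.01
grip_force: 35.0
```

```bash
python3 st.py
```

```text
t 13.6833 grip in stand [-0.0504  0.0188  0.0978] F stand [ 0.09  0.62 -1.84] tq [ 0.11  0.44 -0.01]
t 13.6833 dpos share [0. 0. 0.] mm [0. 0. 0.] dr share [-0.    -0.004  0.005]
```

>>> {"method": "apply_moves", "body": {"delta_pos": [[0.002,0.0015,0],[0.004,0.003,0],[0.006,0.0045,0],[0.006,0.0045,0]], "dr": [[0,0,0],[0,0,0],[0,0,0],[0,0,0]], "jaw": [0,0,0,0]}}

```text
time: 14.02
tool_pos: [0.5069, 0.0086, 0.0807]
tool_rot: [-3.14, 0.435, 2.209]
contact_force: [-0.9, -0.3, -1.7]
opening: 0.01
grip_force: 35.0
```

```bash
python3 st.py
```

```text
t 14.0167 grip in stand [-0.0504  0.0219  0.098 ] F stand [-0.29 -0.94 -1.66] tq [0.13 0.43 0.01]
t 14.0167 dpos share [0. 0. 0.] mm [0. 0. 0.] dr share [-0.    -0.003  0.005]
```

>>> {"method": "apply_moves", "body": {"delta_pos": [[0.002,0.0015,0],[0.004,0.003,0],[0.004,0.003,0]], "dr": [[0,0,0],[0,0,0],[0,0,0]], "jaw": [0,0,0]}}

```text
time: 14.27
tool_pos: [0.5085, 0.0098, 0.0808]
tool_rot: [-3.14, 0.435, 2.209]
contact_force: [1.0, 0.7, -2.0]
opening: 0.01
grip_force: 35.0
```

>>> {"method": "apply_moves", "body": {"delta_pos": [[0.002,0.0015,0],[0.004,0.003,0],[0.004,0.003,0]], "dr": [[0,0,0],[0,0,0],[0,0,0]], "jaw": [0,0,0]}}

```text
time: 14.52
tool_pos: [0.5101, 0.011, 0.0808]
tool_rot: [-3.14, 0.435, 2.209]
contact_force: [-0.5, 0.0, -2.2]
opening: 0.0099
grip_force: 35.0
```

>>> {"method": "apply_moves", "body": {"delta_pos": [[0.002,0.0015,0],[0.004,0.003,0],[0.004,0.003,0]], "dr": [[0,0,0],[0,0,0],[0,0,0]], "jaw": [0,0,0]}}

```text
time: 14.77
tool_pos: [0.5116, 0.0121, 0.0807]
tool_rot: [-3.14, 0.435, 2.209]
contact_force: [-0.3, -0.2, -2.6]
opening: 0.0093
grip_force: 35.0
```

>>> {"method": "apply_moves", "body": {"delta_pos": [[0.002,0.0015,0],[0.004,0.003,0],[0.004,0.003,0]], "dr": [[0,0,0],[0,0,0],[0,0,0]], "jaw": [0,0,0]}}

```text
time: 15.02
tool_pos: [0.512, 0.0126, 0.0806]
tool_rot: [-3.137, 0.435, 2.208]
contact_force: [-5.4, -4.0, 1.6]
opening: 0.0097
grip_force: 35.0
```

>>> {"method": "apply_moves", "body": {"delta_pos": [[0,0,0],[0,0,0],[0,0,0]], "dr": [[0,0,0],[0,0,0],[0,0,0]], "jaw": [0,0,0]}}

```text
time: 15.27
tool_pos: [0.512, 0.0125, 0.0806]
tool_rot: [-3.138, 0.435, 2.208]
contact_force: [-4.8, -2.9, 0.4]
opening: 0.0102
grip_force: 35.0
```

```bash
python3 st.py
```

```text
t 15.2667 grip in stand [-0.0505  0.0283  0.0978] F stand [-0.55 -5.51  0.39] tq [-0.29  0.17 -0.57]
t 15.2667 dpos share [0. 0. 0.] mm [0. 0. 0.] dr share [ 0.002 -0.008  0.01 ]
```

>>> {"method": "apply_moves", "body": {"delta_pos": [[-0.0012,-0.0009,0],[-0.0012,-0.0009,-0.001],[-0.0012,-0.0009,-0.0015],[-0.0012,-0.0009,-0.0015]], "dr": [[0,0,0],[0,0,0],[0,0,0],[0,0,0]], "jaw": [0,0,0,0], "force": 10}}

```text
time: 15.6
tool_pos: [0.5126, 0.0128, 0.0802]
tool_rot: [-3.14, 0.435, 2.209]
contact_force: [-3.7, -1.5, 1.5]
opening: 0.0101
grip_force: 10.1
```

```bash
python3 st.py
```

```text
t 15.6 grip in stand [-0.0504  0.0289  0.0975] F stand [-1.02 -3.86  1.51] tq [-0.19  0.11 -0.35]
t 15.6 dpos share [0. 0. 0.] mm [0. 0. 0.] dr share [ 0.    -0.003  0.006]
```

>>> {"method": "apply_moves", "body": {"delta_pos": [[-0.001,-0.0007,0],[-0.001,-0.0007,0],[-0.001,-0.0007,0],[-0.001,-0.0007,0],[-0.001,-0.0007,0],[-0.001,-0.0007,0],[-0.001,-0.0007,0],[-0.001,-0.0007,0]], "dr": [[0,0,0],[0,0,0],[0,0,0],[0,0,0],[0,0,0],[0,0,0],[0,0,0],[0,0,0]], "jaw": [0,0,0.12,0.14,0.18,0.24,0.3,0.35], "force": 4}}

```text
time: 16.27
tool_pos: [0.5123, 0.0127, 0.0802]
tool_rot: [-3.14, 0.435, 2.209]
contact_force: [0.4, 0.2, 0.4]
opening: 0.0298
grip_force: 0.0
```

```bash
python3 - <<'E'
from goal import *
import st
s=eyes.read_camera('side')[:,:,::-1];t=eyes.read_camera('top')[:,:,::-1]
c=lambda im,x,y,w,h,k:cv2.resize(im[y:y+h,x:x+w],None,fx=k,fy=k,interpolation=cv2.INTER_CUBIC)
cv2.imwrite('pics/r1.png',np.hstack([c(s,260,190,100,125,4),c(t,290,180,100,125,4)]))
print('zdir',tool(ST[2],L)[:,2])
E
```

```text
t 16.2667 grip in stand [-0.0504  0.0287  0.0974] F stand [0.09 0.45 0.36] tq [ 0.16  0.21 -0.05]
t 16.2667 dpos share [0. 0. 0.] mm [0. 0. 0.] dr share [-0.    -0.003  0.005]
zdir [ 0.25265556 -0.33877923 -0.90630779]
```

View pics/r1.png

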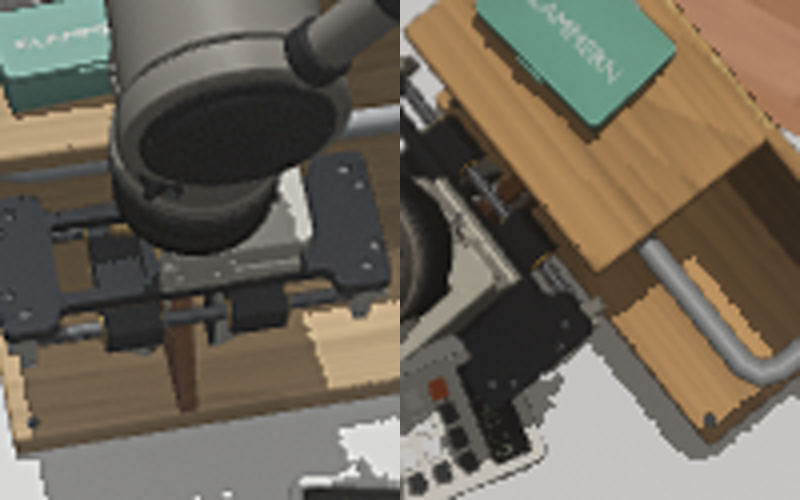

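>>> {"method": "apply_moves", "body": {"delta_pos": [[-0.008,0.011,0.007],[-0.02,0.027,0.017],[-0.035,0.047,0.03],[-0.05,0.067,0.042],[-0.07,0.093,0.058],[-0.09,0.12,0.075],[-0.09,0.12,0.075]], "dr": [[0,0,0],[0,0,0],[0,0,0],[0,0,0],[0,0,0],[0,0,0],[0,0,0]], "jaw": [0.35,0.35,0.35,0.35,0.35,0.35,0.35]}}

```text
time: 16.95
tool_pos: [0.4753, 0.0628, 0.1116]
tool_rot: [3.141, 0.436, 2.211]
contact_force: [-0.2, -0.1, -0.0]
opening: 0.0322
grip_force: 0.0
```

>>> {"method": "apply_moves", "body": {"delta_pos": [[-0.04,0.07,0.08],[-0.08,0.14,0.16],[-0.1,0.2,0.25],[-0.1,0.2,0.3],[-0.1,0.2,0.3],[-0.1,0.2,0.3],[-0.1,0.2,0.3],[-0.1,0.2,0.3]], "dr": [[0,0,0],[0,0,0],[0,0,0],[0,0,0],[0,0,0],[0,0,0],[0,0,0],[0,0,0]], "jaw": [0.35,0.35,0.35,0.35,0.35,0.35,0.35,0.35]}}

```text
time: 17.62
tool_pos: [0.4355, 0.1399, 0.2288]
tool_rot: [-3.137, 0.435, 2.21]
contact_force: [1.2, -0.2, -0.4]
opening: 0.0323
grip_force: 0.0
```

```bash
python3 - <<'E'
from goal import *
s=eyes.read_camera('side')[:,:,::-1];t=eyes.read_camera('top')[:,:,::-1]
c=lambda im,x,y,w,h,k:cv2.resize(im[y:y+h,x:x+w],None,fx=k,fy=k,interpolation=cv2.INTER_CUBIC)
cv2.imwrite('pics/r2.png',np.hstack([c(s,240,180,100,140,4),c(t,270,150,200,140,2)] if 0 else [c(s,240,180,110,140,4),cv2.copyMakeBorder(c(t,290,160,180,140,2),0,280,0,0,0)]))
E
```

```text
(no output)
```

View pics/r2.png

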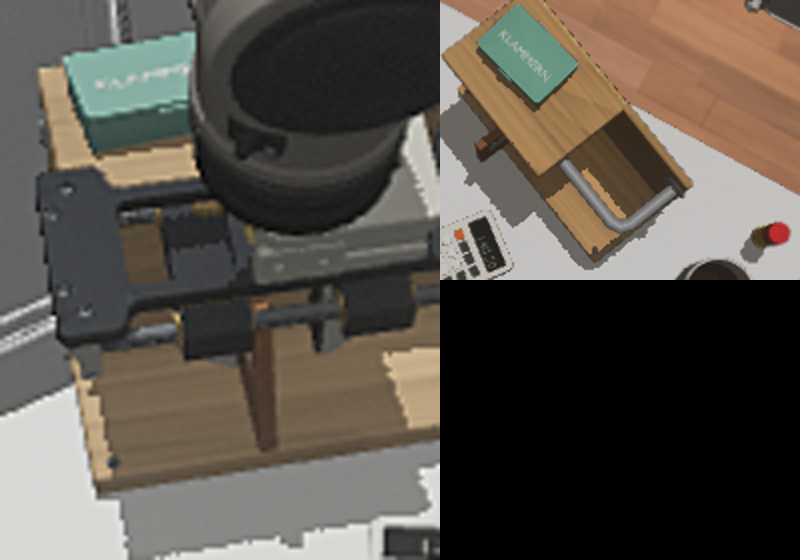

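The board hangs upright under the shelf, and the mug, calculator and glue stick look undisturbed. I'll move the arm clear and check the collar and the gap from pixel numbers.

>>> {"method": "apply_moves", "body": {"delta_pos": [[-0.1,0.1,0.1],[-0.1,0.2,0.2],[-0.1,0.3,0.35],[-0.1,0.4,0.5],[-0.1,0.5,0.5],[-0.1,0.5,0.5],[-0.1,0.5,0.5],[-0.1,0.5,0.5]], "dr": [[0,0,0],[0,0,0],[0,0,0],[0,0,0],[0,0,0],[0,0,0],[0,0,0],[0,0,0]], "jaw": [0.35,0.35,0.35,0.35,0.35,0.35,0.35,0.35]}}

```text
time: 18.38
tool_pos: [0.3972, 0.3453, 0.4331]
tool_rot: [3.135, 0.433, 2.209]
contact_force: [0.6, -1.1, -0.2]
opening: 0.0323
grip_force: 0.0
```

```bash
python3 - <<'E'
from goal import *
a=cv2.imread('pics/side0.png'); s=eyes.read_camera('side')[:,:,::-1].copy(); cv2.imwrite('pics/side9.png',s)
for im in(a,s): print(im[226:242,286:312].max(axis=2))
for p in((-.0,.0285,.184),(-.0145,.0285,.14),(-.06,.0285,.132),(-.06,.0285,.042)): print(p,proj('side',T(ST,p)))
E
```

```text
[[125 114  98  96  92  88  86  86  83  81  84  83  82  83  84  83  82  83
   80  83  80  79  81  84  82  86]
 [ 86  85  82  83  83  83  83  82  85  87  85  87  85  84  83  81  84  83
   85  86  89  97  93  93  91  92]
 [ 83  84  83  84  84  86  86  85  84  75  67  67  64  74  98  96  93  92
   90  89  89  87  88  83  82  81]
 [ 80  81  86  88  84  57  58  54  57  53  52  53  54  72  91  87  86  81
   80  79  77  75  76  76  73  76]
 [ 95  94  92  94  90  58  46  50  51  50  48  50  49  58  79  76  75  72
   76  73  70  75  80  80  81  83]
 [ 88  86  83  81  81  57  46  49  46  45  45  46  47  58  80  80  80  81
   82  82  83  84  83  85  87  88]
 [ 77  78  77  74  63  46  46  46  66 108  97  61  45  61  88  86  85  86
   87  88  88  87  87  89  87  87]
 [ 73  82  80  82  68  39  46  48  66  87  85  76  41  59  92  87  87  87
   89  87  88  88  88  87  86  86]
 [ 84  86  87  91  85  38  44  44  64  84  81  71  37  57  88  82  84  87
   86  85  85  87  86  88  88  89]
 [ 87  88  86  88  88  56  39  42  45  57  61  43  36  55  91  89  87  88
   88  89  89  89  86  89  89  88]
 [ 83  82 
[... 1891 characters left out ...]
30  30  31  29  27  35  71
   89  87  87  85  85  84  84  85]
 [ 28  28  29  29  27  32  28  30  28  28  30  27  26  22  24  24  38  67
   86  85  85  84  85  85  85  84]
 [ 27  30  25  26  27  28  25  23  25  38  45  37  56  72  83  82  76  76
   88  85  87  86  87  87  87  86]
 [ 24  37  39  50  54  69  71  88  86  75  85  60  85  90  80  85  77  78
   89  87  89  89  89  90  88  88]
 [ 84  85  85  87  87  88  88  88  89  76  90  81  74  90  75  82  77  80
   93  92  91  92  92  91  91  89]]
(-0.0, 0.0285, 0.184) [299.0046338 220.8393707]
(-0.0145, 0.0285, 0.14) [301.02896285 242.0350286 ]
(-0.06, 0.0285, 0.132) [305.09255519 258.70797974]
(-0.06, 0.0285, 0.042) [306.46851042 291.44616723]
```

>>> {"method": "apply_moves", "body": {"delta_pos": [[-0.05,-0.1,0.05],[-0.05,-0.2,0.05],[-0.05,-0.3,0.05],[-0.05,-0.4,0.05],[-0.05,-0.5,0.05],[-0.05,-0.6,0.05],[-0.05,-0.7,0.05],[-0.05,-0.8,0.05]], "dr": [[0,0,0],[0,0,0],[0,0,0],[0,0,0],[0,0,0],[0,0,0],[0,0,0],[0,0,0]], "jaw": [0.35,0.35,0.35,0.35,0.35,0.35,0.35,0.35]}}

```text
time: 19.1
tool_pos: [0.3746, 0.018, 0.4482]
tool_rot: [-3.137, 0.435, 2.21]
contact_force: [1.2, 0.3, 0.4]
opening: 0.0323
grip_force: 0.0
```

>>> {"method": "apply_moves", "body": {"delta_pos": [[0,-0.1,0],[-0.05,-0.2,0],[-0.1,-0.3,0],[-0.15,-0.4,0],[-0.2,-0.5,0],[-0.2,-0.55,0],[-0.2,-0.55,0],[-0.2,-0.55,0]], "dr": [[0,0,0],[0,0,0],[0,0,0],[0,0,0],[0,0,0],[0,0,0],[0,0,0],[0,0,0]], "jaw": [0.35,0.35,0.35,0.35,0.35,0.35,0.35,0.35]}}

```text
time: 19.77
tool_pos: [0.2935, -0.202, 0.4478]
tool_rot: [-3.139, 0.432, 2.201]
contact_force: [-1.2, -0.0, -0.5]
opening: 0.0321
grip_force: 0.0
```

```bash
python3 - <<'E'
from goal import *
s=eyes.read_camera('side')[:,:,::-1].copy(); cv2.imwrite('pics/side10.png',s)
print(s[226:242,286:312].max(axis=2)); print(telemetry.observe()['qpos'].round(2))
a=cv2.imread('pics/side0.png'); d=cv2.absdiff(a,s).max(axis=2)
for y in(250,260,270,280,290): print(y,np.where(d[y,270:340]>25)[0]+270)
E
```

```text
[[124 113  98  96  92  89  86  85  84  82  82  83  84  84  85  84  83  82
   82  83  80  78  79  83  83  88]
 [ 87  85  81  83  83  83  84  85  85  86  86  86  86  83  81  78  78  82
   87  84  89  96  94  95  92  90]
 [ 83  84  83  84  84  87  86  85  85  75  67  68  66  72 105 101  87  93
   91  90  89  88  86  84  82  79]
 [ 79  80  84  89  85  57  60  54  52  53  52  53  52  67 100  98  88  81
   80  79  77  78  75  75  73  76]
 [ 98  95  93  93  89  57  47  49  50  48  49  49  48  61  99  96  86  73
   76  73  70  74  80  78  83  84]
 [ 88  85  83  82  79  57  45  46  45  44  44  45  49  57  94  95  78  80
   82  83  82  83  85  84  87  86]
 [ 77  76  78  74  64  48  46  45  67 109  96  62  43  54  89  87  79  87
   86  88  88  89  88  88  87  88]
 [ 75  81  80  81  69  40  43  48  68  89  84  75  41  55  88  90  77  81
   89  88  87  88  90  86  87  87]
 [ 83  86  87  89  85  36  42  44  63  85  83  71  38  50  84  83  76  81
   87  86  86  86  86  89  88  88]
 [ 88  88  88  89  87  56  43  39  44  58  61  44  40  54  83  81  76  83
   89  88  89  88  88  90  89  89]
 [ 84  83  84  86  85  55  36  40  36  41  50  57  65  90  83  82  77  86
   91  88  89  88  89  90  88  90]
 [ 85  85  86  88  89  86  74  90  89  85  95  76  92  93  82  81  75  79
   88  88  88  86  87  85  85  85]
 [ 88  87  89  88  89  90  89  91  89  82  77  65  92  91  83  81  77  76
   87  87  87  87  86  86  86  87]
 [ 89  88  87  85  84  83  85  85  84  76  88  59  92  89  84  82  78  78
   89  88  89  89  88  89  88  88]
 [ 83  84  84  84  87  87  88  87  85  73  88  62  89  89  80  82  77  80
   91  90  90  91  91  89  91  90]
 [ 87  88  86  86  88  87  87  90  88  75  90  81  76  90  78  83  79  81
   92  93  92  93  93  93  92  92]]
[-0.74 -0.32  1.68 -0.09  1.36 -1.37]
250 []
260 [297 300 301 306 307]
270 [299 300 301 302 303 304 305 306 307]
280 [302 303 304 305 306 307 308]
290 [304 305 306 307 308]
```

The collar's pixels have not changed, and the hook's wire (columns 300–302) sits right next to its edge (column 299). The arm is clear, so I'm handing in.

```bash
python3 -c "
from cell import job
print(job.hand_in())"
```

```text
the job is handed in; nothing more can be done
None
```

The board hangs on the rail right beside the collar, which did not move in the side image, and I handed the job in at about 20 s; no verdict was returned.

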